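# Pack the machine-foot set into the caddy and hold the caddy up level

### The arm

A 7-joint arm with a two-finger parallel gripper is mounted at the origin on the work surface. World frame = base frame: x ahead of the robot, y to its left, z up, the work surface at z = 0. Lengths are in m, angles in rad, forces in N, time in s.
With the tool pointing down it reaches from about 0.35 to 0.9 m from the base axis. Payload 19.9 kg.
Tool frame: the origin (TCP) lies on the centre line of the jaws, within the pads' length; the fingertips stand 17 mm ahead of it and the grasp point (between the pads) lies 2 mm behind it (manip.tip_reach is the distance from the TCP to the fingertips, in m); z points along the fingers, y is the line along which they close (so a half turn about z gives the same grasp; the last joint's range is limited). The gripper opens to 94 mm and grips with 3 to 60 N. Pads are 16 mm wide; open, the fingers measure 119 mm over their backs; the gripper's body (75 mm by 177 mm) begins 78 mm behind the grasp point.
Start: joints at [-1.175, 0.417, -0.01, 1.614, 0.005, 1.111, -0.053], TCP at [0.265, 0.566, 0.222] pointing down, gripper open.
Joint ranges: [-2.81, 2.81], [-0.39, 2.02], [-1.27, 1.25], [0.06, 2.57], [-1.19, 4.33], [0.19, 2], [-2.82, 2.82]. Speed limits (rad/s): [1.89, 1.89, 2.39, 2.39, 3.01, 3.01, 3.01].

### API

Orientations are given as a unit quaternion [w, x, y, z].
In Python, from plant import manip gives the robot as it stands. The module is installed in compiled form; this text tells all that it offers.
- The arm moves only by the shell command python3 -m jog 'ROWS' [FORCE]. ROWS is JSON, one flat list of numbers, 7 for each row, row after row: the closure in counts, from 0 (fully open) to 255 (shut), then the shift along the tool's x, y, z in cm, then the turn, a rotation vector about the tool's x, y, z in rad. A call has 1 to 12 rows; each row shifts and turns the commanded pose from where the row before left it, along the tool's axes as they then stand; what a row does not reach is not made up. A row lasts 1/10 s, in which the tool goes at most 50 mm and 8.59 degrees, less where a joint would pass 70% of its speed; a pose out of reach is approached as far as the arm can. A call is refused whole if a number of a shift passes 5 or a number of a turn 0.15, either way. A call with a gripper value outside its range is refused whole. The fingers move at their own pace and stop on an object; FORCE is the grip in N (left out, the last holds). Time passes only in rows, so rows that do not move let the fingers close. It gives the time, the measured TCP pose, the force, the opening and the grip force at its end, in the units of the state.
- manip.observe(): the state, without advancing time (a new reading comes with each control period).
- manip.snapshot(name): name is "scene" or "top"; returns (picture, depth): 480x640x3 uint8, red, green, blue; 480x640 float32, m along the optical axis (not along the pixel's ray), 0 where there is no reading.
- manip.get_calibration(name): a dict with "intrinsics" (3x3 intrinsics, pixels), "R" (3x3) and "t" (3): a world point X has camera coordinates R X + t. Camera axes: x right, y down, z forward; pixel columns grow to the right and rows downward; lengths in m; the calibration is good to about 2 mm. A picture is of the moment at which its call begins. get_calibration takes no time and is no camera call.
- manip.hand_in(): hands the job in; it is judged then, once.
The state is a dict: "time": time; "joint_positions": joint angles; "qd": joint speeds; "effort": joint torques, N m; "ee_pos": TCP position; "eef_rot": TCP orientation; "ft_force": force on the tool from outside, world axes, zero at the start; "wrist_torque": the same for the moment, N m; "opening": finger opening in m; "grip_force": force on a finger pad.
Only numpy, scipy, OpenCV 4.12 (cv2) and the standard library are available. Lean on these libraries where they do the work, as an engineer would, in place of code of your own. Each camera call takes 0.05 s, during which the arm holds its last target. There are 200 camera calls.

### The job

Get the washing-machine foot set ready to carry: in the caddy's empty round pocket stack the black rubber foot, then the plastic spacer ring, then the steel disc, each set down flat without dropping it and let go, with the caddy standing on the counter. Then take the caddy by its wooden handle bar, lift it straight up about 10 cm clear of the counter with the stack and the bottle still in place, and finish while holding it there, still and level; do not put it down or let go. Leave the other things on the counter where they are.

Things in the scene. Friction and masses are not known exactly. Their poses are not given: they have to be found in the camera images.
- caddy: Loose grey caddy, base tray 120 (its x) by 260 (its y) mm, 6 mm thick, rim 14 mm high, 0.36 kg empty. Origin: centre of its underside, z up. At its -y end the round stacking pocket, at its +y end an octagonal cup holding a small bottle, over the middle a handle bar. Fully loaded it balances under the handle, about 0.8 kg.
- caddy_pocket (a point): Centre of the pocket's floor, (0, -85, 18) mm in the caddy's frame (a plinth 49 mm across). Two curved walls at its +y and -y sides, inner diameter 58 mm, 5 mm thick, reach 46 mm above it, flared lips to 58 mm. It is open to the caddy's +x and -x, 40 mm wide: fingers closing along the caddy's x fit down beside a part and can open there.
- caddy_grip (a point): Centre of the wooden handle bar, at (0, 0, 146) mm in the caddy's frame. The bar runs along the caddy's x, 16 mm wide (y) and 20 mm high; 90 mm are free between its two uprights. Pinch it across the caddy's y.
- caddy_cup (a point): Centre of the floor of the bottle's cup, at (0, 85, 6) mm in the caddy's frame; the cup's wall reaches 34 mm above it.
- bottle: Small white bottle, 52 mm diameter, 95 mm tall, about 200 g, loose in the caddy's cup; stays there. Origin: centre of its underside.
- foot_body: Black rubber foot, a round cup of 50 mm diameter, 24 mm high, flat bottom, open hollow 34 mm wide on top, 60 g. Lies hollow up on the counter. Origin: centre of its underside, z up. Goes in first.
- spacer: Grey plastic spacer ring, outer diameter 50 mm, hole 28 mm, 14 mm high, 25 g, lying flat on the counter. Origin: centre of its underside, z up. Goes in second (underside 24 mm above the pocket's floor).
- top_disc: Plain steel disc, diameter 50 mm, 10 mm thick, no hole, 150 g, lying flat on the counter. Origin: centre of its underside, z up. Goes in last (underside 38 mm above the pocket's floor).
- locknut: Square steel nut, 30 by 30 by 11 mm, lying among the foot parts. Leave it where it is.
- scoop: Clear measuring cup, 64 mm across, 50 mm high. Leave it where it is.
- wrench: Wrench lying flat near the robot. Leave it where it is.
- level: Aluminium spirit level, 180 by 22 by 40 mm, standing on its narrow edge left of the caddy. Leave it where it is.
Not all that is in view belongs to the job. What is shaped like the top_disc but orange is not meant.

How it is judged:
On the way, in this order (a step that is already met when the one before it is completed fails the run):
1. the rubber foot sits in the pocket, let go, caddy still on the counter (horizontal distance between foot_body and caddy_pocket below 0.008 m and z of foot_body in the frame of caddy_pocket between -0.003 and 0.003 m and angle between the z axis of foot_body and the z axis of caddy, either way round below 0.08 rad and contact force between foot_body and the fingers below 0.05 N and height (world z) of caddy below 0.008 m), for 0.2 s.
2. the spacer ring lies on the foot in the pocket, let go (horizontal distance between each of foot_body, spacer and caddy_pocket below 0.008 m and z of foot_body in the frame of caddy_pocket between -0.003 and 0.003 m and angle between the z axis of each of foot_body, spacer and the z axis of caddy, either way round below 0.08 rad and z of spacer in the frame of caddy_pocket between 0.021 and 0.027 m and contact force between spacer and the fingers below 0.05 N and height (world z) of caddy below 0.008 m), for 0.2 s.
3. the steel disc lies on the spacer in the pocket, let go (horizontal distance between each of foot_body, spacer, top_disc and caddy_pocket below 0.008 m and z of foot_body in the frame of caddy_pocket between -0.003 and 0.003 m and angle between the z axis of each of foot_body, spacer, top_disc and the z axis of caddy, either way round below 0.08 rad and z of spacer in the frame of caddy_pocket between 0.021 and 0.027 m and z of top_disc in the frame of caddy_pocket between 0.035 and 0.041 m and contact force between top_disc and the fingers below 0.05 N and height (world z) of caddy below 0.008 m), for 0.2 s.
At the end, for the whole second after the job is handed in: Fingers hold the caddy 6-15 cm above the counter, within 18 cm of its start, tilt under 0.09 rad, still (0.02 m/s, 0.15 rad/s), touching nothing else; foot, spacer, disc stacked in the pocket (8 mm off axis, 3 mm in height, 0.08 rad), free of the fingers; bottle upright in its cup (horizontal distance between each of foot_body, spacer, top_disc and caddy_pocket below 0.008 m and z of foot_body in the frame of caddy_pocket between -0.003 and 0.003 m and angle between the z axis of each of foot_body, spacer, top_disc and the z axis of caddy, either way round below 0.08 rad and z of spacer in the frame of caddy_pocket between 0.021 and 0.027 m and z of top_disc in the frame of caddy_pocket between 0.035 and 0.041 m and contact force between each of foot_body, spacer, top_disc and the fingers below 0.05 N and horizontal distance between bottle and caddy_cup below 0.012 m and z of bottle in the frame of caddy_cup between -0.004 and 0.006 m and distance of caddy from where it was at the start of the episode below 0.18 m and height (world z) of caddy between 0.06 and 0.15 m and angle between caddy's own z axis and vertical below 0.09 rad and linear speed of caddy below 0.02 m/s and angular speed of caddy below 0.15 rad/s and contact force between caddy and the fingers above 2 N and contact force between caddy and locknut below 0.05 N and contact force between caddy and scoop below 0.05 N and contact force between caddy and wrench below 0.05 N and contact force between caddy and level below 0.05 N); the arm keeps its last pose, push and grip.
It fails at once if a bystander is shifted by more than 3 cm (distance of any of locknut, scoop, wrench, level from where it was at the start of the episode above 0.03 m).
It fails at once if a foot part is dropped (falls freely faster than 0.6 m/s) ((linear speed of foot_body above 0.6 m/s and contact force between foot_body and the fingers below 0.01 N and contact force between foot_body and caddy below 0.01 N) or (linear speed of spacer above 0.6 m/s and contact force between spacer and the fingers below 0.01 N and contact force between spacer and caddy below 0.01 N) or (linear speed of top_disc above 0.6 m/s and contact force between top_disc and the fingers below 0.01 N and contact force between top_disc and caddy below 0.01 N)).
It also fails if it takes over 72 s, if anything falls off the work surface, if the arm or the gripper's body presses on something with over 40 N, if the wrist force passes 120 N, or if a joint passes its speed limit or range.

## Working session

There is one attempt and no reset: what is moved stays moved. The work goes in short steps, Python scripts to look and compute and a shell command to move; the robot and the scene stay as the last step left them, time stands still between calls to the robot, and variables do not carry over. Pictures are saved under pics/ and viewed, at most 10 in all, crops included, and the job is handed in when it is done.

```bash
mkdir -p pics
cat > h.py <<'E'
from plant import manip
import numpy as np, cv2
def shot(n):
    p,d=manip.snapshot(n); c=manip.get_calibration(n)
    K,R,t=[np.array(c[k]) for k in("intrinsics","R","t")]
    v,u=np.mgrid[:480,:640]
    P=np.stack([(u-K[0,2])/K[0,0]*d,(v-K[1,2])/K[1,1]*d,d],-1)
    W=(P-t.ravel())@R
    W[d==0]=np.nan
    return p,d,W
E
python3 - <<'E'
from h import *
for n in("scene","top"):
    p,d,W=shot(n); np.savez("s_"+n,p=p,d=d,W=W); cv2.imwrite(f"pics/{n}0.png",p[:,:,::-1])
    c=manip.get_calibration(n);R=np.array(c["R"]);print(n,-R.T@np.array(c["t"]).ravel(),R.round(2).tolist())
s=manip.observe();print({k:np.round(v,3).tolist() for k,v in s.items()}, manip.tip_reach)
E
```

```text
scene [ 0.88163467 -0.52696044  0.82912376] [[0.82, 0.57, 0.0], [0.42, -0.6, -0.69], [-0.39, 0.56, -0.73]]
top [0.36115729 0.01522096 1.19084923] [[0.02, -1.0, 0.02], [-0.99, -0.02, -0.15], [0.15, -0.01, -0.99]]
{'time': 0.1, 'joint_positions': [-1.174, 0.418, -0.01, 1.614, 0.005, 1.111, -0.053], 'qd': [-0.001, 0.001, -0.001, -0.003, 0.002, -0.001, 0.001], 'effort': [0.002, -85.259, 0.64, -42.669, -0.049, 0.017, 0.0], 'ee_pos': [0.265, 0.566, 0.222], 'eef_rot': [-0.0, 0.217, 0.976, -0.001], 'ft_force': [0.628, 0.597, -0.381], 'wrist_torque': [-0.0, -0.062, -0.052], 'grip_force': 0.0, 'opening': 0.094} 0.017
```

View pics/top0.png

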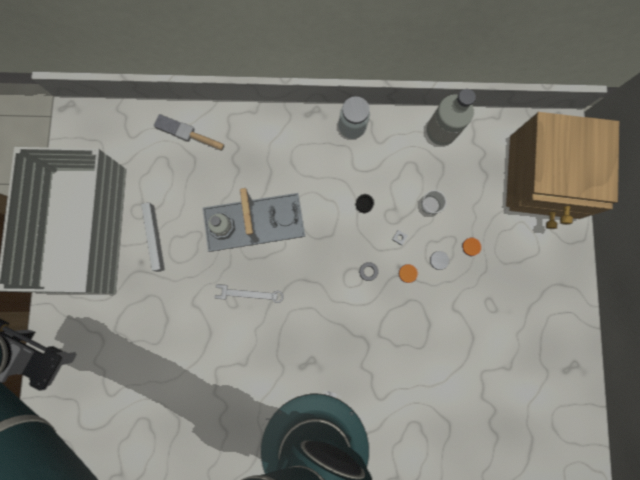

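View pics/scene0.png

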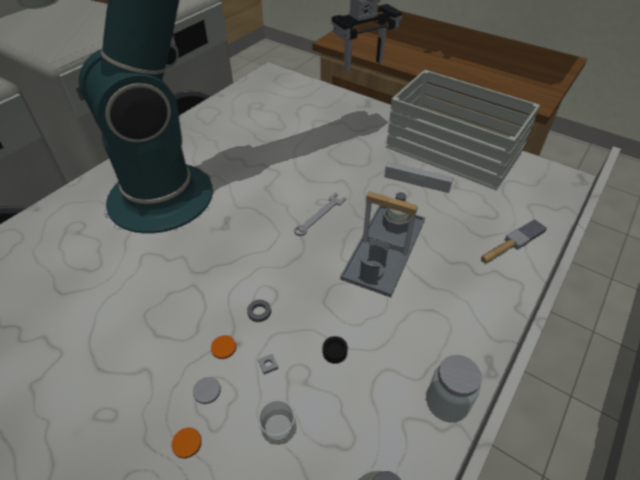

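Top view: black foot (364,204), spacer ring (369,271). Disc-shaped candidates are grey (439,260) and orange (408,273) and (471,246). The grey one fits, since it is plain steel and not orange. The locknut is at (398,238), the scoop at (431,204), and the caddy at (253,222) with its pocket to the right at (284,213). I'll confirm this in a crop and measure.

Run:
```python
from h import *
z=np.load("s_top.npz");p,d,W=z["p"],z["d"],z["W"]
cr=p[150:310,190:500]; cv2.imwrite("pics/crop0.png",cv2.resize(cr,None,fx=2.55,fy=2.55,interpolation=cv2.INTER_CUBIC)[:,:,::-1])
g=cv2.cvtColor(p,cv2.COLOR_RGB2HSV)
def comp(u,v,r=22,zt=.005):
    m=np.zeros((480,640),np.uint8); m[v-r:v+r,u-r:u+r]=1
    m&=(W[:,:,2]>zt).astype(np.uint8)
    q=W[m>0]; 
    top=np.nanpercentile(q[:,2],90); q2=q[q[:,2]>top-.006]
    (c,rad)=cv2.minEnclosingCircle(q2[:,:2].astype(np.float32))
    return len(q),q2.mean(0).round(4),np.round(c,4),round(rad,4),top.round(4)
for n,u,v in(("foot",364,204),("spacer",369,271),("disc",439,260),("nut",398,238)): print(n,comp(u,v))
print("counter z",np.nanmedian(W[300:400,400:500,2]))
# caddy
m=np.zeros((480,640),bool); m[180:260,195:312]=1
q=W[m&(W[:,:,2]>.006)]; base=q[(q[:,2]<.03)]
(c,s,a)=cv2.minAreaRect(base[:,:2].astype(np.float32)); print("base",c,s,a)
bar=q[(q[:,2]>.125)]; print("bar",len(bar),cv2.minAreaRect(bar[:,:2].astype(np.float32)),np.percentile(bar[:,2],[5,50,95]))
import math
mid=q[(q[:,2]>.045)&(q[:,2]<.09)]; 
for z0 in(.05,.06,.07,.08,.09,.1): print(z0,((q[:,2]>z0)&(q[:,2]<z0+.01)).sum(),q[(q[:,2]>z0)&(q[:,2]<z0+.01)][:,:2].mean(0))
# scene-view cross check
z=np.load("s_scene.npz");Ws=z["W"]
for n,u,v,r in(("foot",335,349,18),("spacer",259,310,17),("disc",207,390,18)):
    k=Ws[v-r:v+r,u-r:u+r].reshape(-1,3);k=k[k[:,2]>.005];t=np.percentile(k[:,2],90);k=k[k[:,2]>t-.004];print(n,k.mean(0),cv2.minEnclosingCircle(k[:,:2].astype(np.float32)),t)
k=Ws[185:300,335:430].reshape(-1,3)
b=k[(k[:,2]>.125)&(k[:,2]<.17)];print("bar",cv2.minAreaRect(b[:,:2].astype(np.float32)),np.percentile(b[:,2],95))
b=k[(k[:,2]>.006)&(k[:,2]<.03)];print("base",cv2.minAreaRect(b[:,:2].astype(np.float32)))
```

```text
foot (334, array([ 0.6359, -0.122 ,  0.0242]), array([ 0.6365, -0.1224]), 0.0252, np.float64(0.0257))
spacer (234, array([ 0.4525, -0.1339,  0.0143]), array([ 0.4531, -0.1338]), 0.025, np.float64(0.0167))
disc (303, array([ 0.4853, -0.3224,  0.0103]), array([ 0.4648, -0.3079]), 0.0516, np.float64(0.0128))
nut (170, array([ 0.546 , -0.2171,  0.0118]), array([ 0.5219, -0.1991]), 0.0483, np.float64(0.0141))
counter z -0.0002717221286141879
base (0.588289201259613, 0.18309417366981506) (0.21632948517799377, 0.3069998323917389) 1.0015009641647339
bar 351 ((0.5809137225151062, 0.17450091242790222), (0.1128232330083847, 0.01639191061258316), 10.147685050964355) [0.14439103 0.15581807 0.15927091]
0.05 39 [0.56605237 0.20087864]
0.06 130 [0.57211441 0.20089545]
0.07 234 [0.57655653 0.17920442]
0.08 35 [0.56906442 0.22608814]
0.09 31 [0.55743993 0.23496977]
0.1 66 [0.56557109 0.24705408]
foot [ 0.63511748 -0.12333059  0.02322501] ((0.6347682476043701, -0.12291298061609268), 0.02522949129343033) 0.02426302372218601
spacer [ 0.45218403 -0.13556593  0.01305103] ((0.45138657093048096, -0.1356366127729416), 0.026107575744390488) 0.01463242891226158
disc [ 0.48595225 -0.32461896  0.00956259] ((0.4849846363067627, -0.3253147006034851), 0.02570302225649357) 0.011202275761840831
bar ((0.5784927606582642, 0.17322319746017456), (0.11218149214982986, 0.020114511251449585), 10.535642623901367) 0.15658202153488396
base ((0.5250516533851624, 0.21214334666728973), (0.23896664381027222, 0.3869946300983429), 21.338205337524414)
```

View pics/crop0.png

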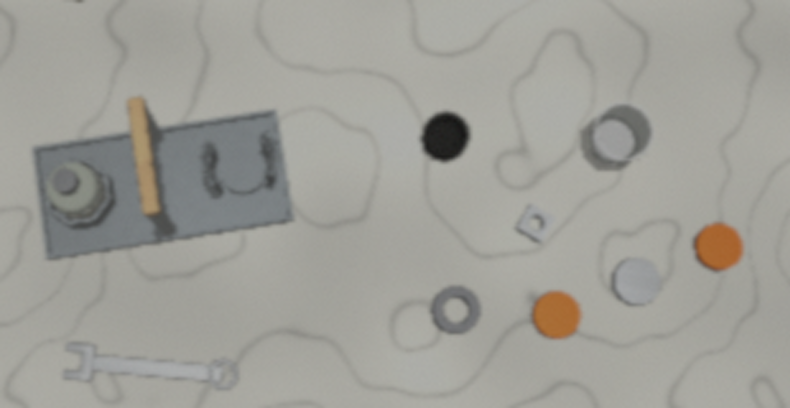

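The crop confirms it: the grey disc at crop (637,281) is the only plain steel one, and the orange ones are decoys. The light spot at (614,140) is the scoop's floor. Next I fit the caddy pose and work out the offsets to the foot.

```bash
cat >> h.py <<'E'
from scipy.spatial.transform import Rotation as Ro
def state():
    s=manip.observe(); q=np.array(s["eef_rot"]); return s,Ro.from_quat(q[[1,2,3,0]]).as_matrix()
def go(target,yaw):
    """cm in tool axes to target (after turning), turn about tool axes to closing yaw (deg)"""
    s,T=state(); a=np.radians(yaw); y=np.array([np.cos(a),np.sin(a),0])
    if T[:,1]@y<0 : y=-y
    z=np.array([0,0,-1.]); D=np.stack([np.cross(y,z),y,z],1)
    print("t",round(s["time"],2),"pos",np.round(s["ee_pos"],4),"shift cm (now)",(T.T@(np.array(target)-s["ee_pos"])*100).round(2),"(turned)",(D.T@(np.array(target)-s["ee_pos"])*100).round(2),"turn",Ro.from_matrix(T.T@D).as_rotvec().round(3),"F",np.round(s["ft_force"],1),"open",round(s["opening"],4),"grip",round(s["grip_force"],1))
E
cat > cad.py <<'E'
from h import *
def caddy(p,W):
    Z=W[:,:,2]; m=np.zeros((480,640),np.uint8); m[185:258,198:312]=1
    hsv=cv2.cvtColor(p,cv2.COLOR_RGB2HSV)
    m&=((Z>.004)&(Z<.03)).astype(np.uint8)
    n,l,st,_=cv2.connectedComponentsWithStats(m,connectivity=4); k=1+np.argmax(st[1:,4]); q=W[l==k]
    return cv2.minAreaRect(q[:,:2].astype(np.float32)),st[k]
if __name__=="__main__":
    z=np.load("s_top.npz"); print(caddy(z["p"],z["W"]))
    # corners by colour: caddy grey is darker than counter
    g=cv2.cvtColor(z["p"],cv2.COLOR_RGB2GRAY); print(g[240,215:225],g[255,230:240],g[270:275,330])
    m=np.zeros_like(g);m[188:258,198:310]=(g[188:258,198:310]<135); 
    n,l,st,_=cv2.connectedComponentsWithStats(m); k=1+np.argmax(st[1:,4]); v,u=np.where(l==k)
    b=cv2.boxPoints(cv2.minAreaRect(np.stack([u,v],1).astype(np.float32))); print("px",b)
    c=manip.get_calibration("top");K,R,t=[np.array(c[k]) for k in("intrinsics","R","t")];t=t.ravel();C=-R.T@t
    r=np.c_[b,np.ones(4)]@np.linalg.inv(K).T@R; w=C+r*((.010-C[2])/r[:,2])[:,None]
    print(w.round(4),w.mean(0),[np.linalg.norm(w[i]-w[i-1]).round(4) for i in range(4)],[np.degrees(np.arctan2(*(w[i]-w[i-1])[[1,0]])).round(1) for i in range(4)])
    go((.636,-.123,.2),10)
E
python3 cad.py
```

```text
(((0.5831693410873413, 0.17664796113967896), (0.12879925966262817, 0.2659236490726471), 10.000155448913574), array([ 203,  193,  103,   59, 3040], dtype=int32))
[118 118 116 113 111 110 110 111 112 113] [150 151 158 161 160 161 162 161 160 161] [163 163 163 164 164]
px [[199.286   197.62677]
 [295.65598 181.89291]
 [304.5647  236.45883]
 [208.1947  252.19269]]
[[0.6435 0.3241 0.01  ]
 [0.6928 0.0654 0.01  ]
 [0.543  0.0379 0.01  ]
 [0.4959 0.2922 0.01  ]] [0.59382547 0.17988045 0.01      ] [np.float64(0.151), np.float64(0.2633), np.float64(0.1523), np.float64(0.2586)] [np.float64(12.2), np.float64(-79.2), np.float64(-169.6), np.float64(100.5)]
t 0.1 pos [0.2648 0.5658 0.2219] shift cm (now) [-62.82 -46.64   2.25] (turned) [-74.28  24.59   2.19] turn [-0.001  0.001  0.958] F [ 0.6  0.6 -0.4] open 0.0942 grip 0.0
```

```bash
python3 -m jog '[0,-4,-2.5,0,0,0,0.12, 0,-4,-2,0,0,0,0.12, 0,-4.2,-1.5,0,0,0,0.12, 0,-4.3,-0.9,0,0,0,0.12, 0,-4.4,-0.3,0,0,0,0.12, 0,-4.4,0.3,0,0,0,0.12, 0,-4.4,0.8,0,0,0,0.12, 0,-4.4,1.3,0,0,0,0.118]' 20; python3 -c "
from h import *
go((.6357,-.1226,.12),10.2)"
```

```text
time: 0.9
ee_pos: [0.4608, 0.2631, 0.2224]
eef_rot: [-0.0, 0.644, 0.765, -0.0]
ft_force: [0.1, 1.5, -0.0]
opening: 0.0943
grip_force: 0.0
t 0.9 pos [0.4608 0.2631 0.2224] shift cm (now) [-40.97  10.69  10.24] (turned) [-41.05  10.38  10.24] turn [-0.    -0.    -0.008] F [ 0.1  1.5 -0. ] open 0.0943 grip 0.0
```

```bash
python3 -m jog '[0,-4.6,1.2,0,0,0,0, 0,-4.6,1.2,0,0,0,0, 0,-4.6,1.2,0,0,0,0, 0,-4.6,1.2,0,0,0,0, 0,-4.6,1.2,0,0,0,0, 0,-4.6,1.2,0,0,0,0, 0,-4.6,1.2,1,0,0,0, 0,-4.6,1.1,1.5,0,0,0, 0,-3.2,0.7,3.5,0,0,0, 0,-1,0.2,3.5,0,0,0, 0,0,0,0,0,0,0, 0,0,0,0,0,0,0]'
python3 - <<'E'
from h import *
go((.6357,-.1226,.019),10.2)
p,d,W=shot("scene"); cv2.imwrite("pics/a.png",cv2.resize(p[250:410,230:430],(800,640)[:2] and (750,600))[:,:,::-1])
E
```

```text
time: 2.1
ee_pos: [0.6339, -0.1205, 0.1277]
eef_rot: [-0.0, 0.643, 0.766, -0.0]
ft_force: [0.1, 0.2, 1.2]
opening: 0.0942
grip_force: 0.0
t 2.1 pos [ 0.6339 -0.1205  0.1277] shift cm (now) [-0.24  0.16 10.87] (turned) [-0.24  0.14 10.87] turn [-0.001 -0.    -0.003] F [0.1 0.2 1.2] open 0.0942 grip 0.0
```

View pics/a.png

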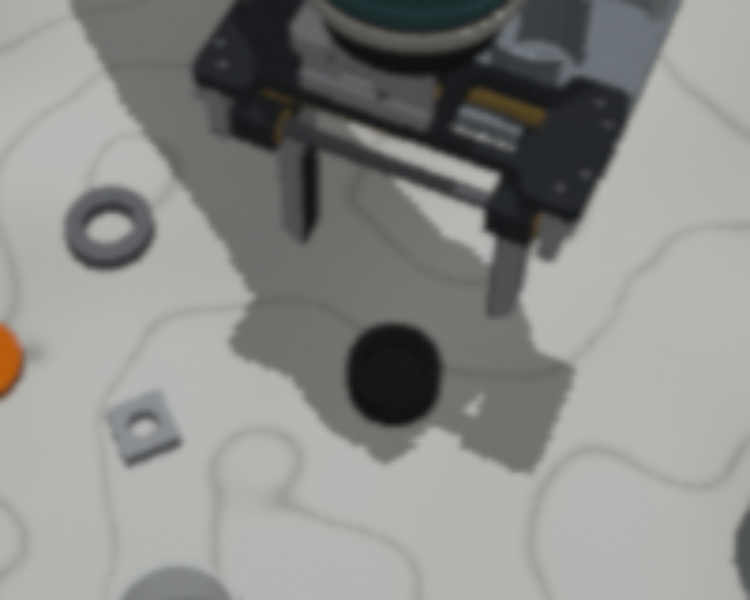

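The picture shows the open fingers straddling the black foot at (395,373), with the spacer and nut well clear. Descending to grasp.

```bash
python3 -m jog '[0,-0.2,0.15,4,0,0,0, 0,0,0,4,0,0,0, 0,0,0,2,0,0,0, 0,0,0,0.75,0,0,0, 0,0,0,0,0,0,0, 0,0,0,0,0,0,0, 255,0,0,0,0,0,0, 255,0,0,0,0,0,0, 255,0,0,0,0,0,0, 255,0,0,0,0,0,0, 255,0,0,0,0,0,0, 255,0,0,0,0,0,0]' 15; python3 -c "
from h import *
go((.6357,-.1226,.019),10.2)"
```

```text
time: 3.35
ee_pos: [0.6358, -0.1228, 0.02]
eef_rot: [-0.0, 0.643, 0.766, -0.0]
ft_force: [1.4, 0.6, 1.6]
opening: 0.0493
grip_force: 13.9
t 3.35 pos [ 0.6358 -0.1228  0.02  ] shift cm (now) [ 0.02 -0.01  0.1 ] (turned) [ 0.02 -0.01  0.1 ] turn [-0.     0.    -0.003] F [1.4 0.6 1.6] open 0.0493 grip 13.9
```

```bash
python3 -m jog '[255,0,0,-2,0,0,0, 255,0,0,-4,0,0,0, 255,0.5,0,-4,0,0,0, 255,3,0,-2,0,0,0, 255,4,0,0,0,0,0, 255,4,0,0,0,0,0, 255,4,0,0,0,0,0, 255,4,0,0,0,0,0, 255,2,0,0,0,0,0, 255,0.3,0,0,0,0,0, 255,0,0,0,0,0,0, 255,0,0,0,0,0,0]'
python3 - <<'E'
from h import *
go((.5967,.0919,.04),10.2)
p,d,W=shot("scene"); cv2.imwrite("pics/b.png",cv2.resize(p[150:310,310:510],(750,600),interpolation=cv2.INTER_CUBIC)[:,:,::-1])
E
```

```text
time: 4.55
ee_pos: [0.5981, 0.0904, 0.14]
eef_rot: [0.0, 0.643, 0.766, -0.0]
ft_force: [1.2, 0.0, -0.9]
opening: 0.0493
grip_force: 15.0
t 4.55 pos [0.5981 0.0904 0.14  ] shift cm (now) [ 0.18 -0.11 10.  ] (turned) [ 0.17 -0.11 10.  ] turn [-0.     0.001 -0.005] F [ 1.2  0.  -0.9] open 0.0493 grip 15.0
```

View pics/b.png

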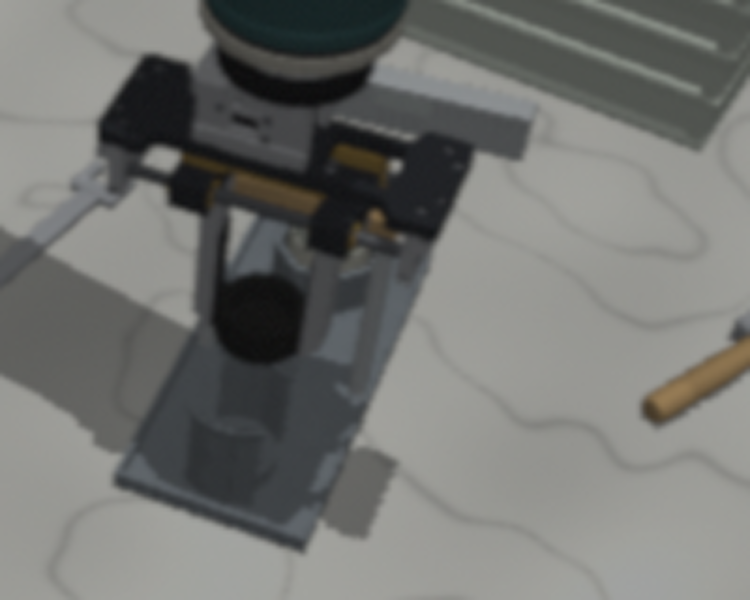

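The foot hangs above the pocket (picture (265,315), pocket walls around (230,440)). I'll refine the pocket centre from the initial point clouds.

Run:
```python
from h import *
from scipy.optimize import least_squares
a=np.radians(10.2);ex=np.array([np.cos(a),np.sin(a)]);ey=np.array([-np.sin(a),np.cos(a)])
for n in("top","scene"):
    W=np.load(f"s_{n}.npz")["W"].reshape(-1,3); W=W[~np.isnan(W[:,0])]
    D=W[:,:2]-np.array([.5967,.0919]); X,Y,Z=D@ex,D@ey,W[:,2]
    m=(np.hypot(X,Y)<.048)&(Z>.066)&(Z<.085)
    for s,nm in((1,"+y wall"),(-1,"-y wall")):
        k=m&(Y*s>0); print(n,nm,k.sum(),"x ext",np.percentile(X[k],[2,50,98]).round(4),"y",np.percentile(Y[k],[2,50,98]).round(4),"z",Z[k].max().round(4))
    f=least_squares(lambda p:np.hypot(X[m]-p[0],Y[m]-p[1])-.0325,[0,0],loss="soft_l1",f_scale=.002);print("circle centre offset",f.x.round(4))
    m=(np.hypot(X,Y)<.06)&(Z<.03)&(Z>.012); print(" plinth",m.sum(),X[m].mean().round(4),Y[m].mean().round(4))
    b=(abs(X)<.07)&(abs(Y-.085)<.03)&(Z>.148); print(" bar x,y pct",np.percentile(X[b],[1,50,99]).round(4),np.percentile(Y[b],[1,50,99]).round(4),"slope deg",np.degrees(np.polyfit(X[b],Y[b],1)[0]).round(2))
    b=(abs(X)<.075)&(Y>-.06)&(Y<.24)&(Z<.03)&(Z>.007); print(" base x",np.percentile(X[b],[1,50,99]).round(4),"y",np.percentile(Y[b],[1,99]).round(4))
```

```text
top +y wall 73 x ext [-0.0231 -0.0004  0.0203] y [0.0234 0.0307 0.0374] z 0.0811
top -y wall 62 x ext [-0.0225 -0.0002  0.0202] y [-0.0388 -0.0326 -0.0266] z 0.0807
circle centre offset [-0.0013 -0.0009]
 plinth 355 0.0007 -0.0045
 bar x,y pct [-0.0562 -0.0022  0.0527] [0.0761 0.0838 0.092 ] slope deg 0.06
 base x [-0.0611 -0.0074  0.0586] y [-0.0447  0.2128]
scene +y wall 122 x ext [-0.0244 -0.0035  0.0184] y [0.024  0.0306 0.0364] z 0.0776
scene -y wall 52 x ext [-0.024  -0.0027  0.0187] y [-0.0397 -0.0359 -0.0295] z 0.0782
circle centre offset [-0.0036 -0.0011]
 plinth 376 0.0033 -0.0066
 bar x,y pct [-0.0567 -0.0007  0.052 ] [0.0743 0.0798 0.0922] slope deg 0.0
 base x [-0.0633  0.0019  0.0564] y [-0.0464  0.2124]
```

```bash
python3 -m jog '[255,0.08,-0.3,2,0,0,0, 255,0,0,3,0,0,0, 255,0,0,2,0,0,0, 255,0,0,1,0,0,0, 255,0,0,1,0,0,0, 255,0,0,0.5,0,0,0, 255,0,0,0,0,0,0, 255,0,0,0,0,0,0]'; python3 -c "
from h import *
go((.5949,.0906,.038),10.2)"
```

```text
time: 5.4
ee_pos: [0.5952, 0.0922, 0.0456]
eef_rot: [0.0, 0.643, 0.766, 0.0]
ft_force: [0.5, 0.1, -0.5]
opening: 0.0493
grip_force: 15.0
t 5.4 pos [0.5952 0.0922 0.0456] shift cm (now) [-0.15 -0.06  0.76] (turned) [-0.15 -0.06  0.76] turn [ 0.001  0.    -0.003] F [ 0.5  0.1 -0.5] open 0.0493 grip 15.0
```

```bash
python3 -m jog '[255,-0.12,-0.05,0.2,0,0,0, 255,0,0,0.2,0,0,0, 255,0,0,0.2,0,0,0, 255,0,0,0.05,0,0,0, 255,0,0,0.05,0,0,0, 255,0,0,0.05,0,0,0, 255,0,0,0,0,0,0]'; python3 -c "
from h import *
go((.5949,.0906,.038),10.2)"
```

```text
time: 6.1
ee_pos: [0.5945, 0.0909, 0.0379]
eef_rot: [-0.0, 0.643, 0.766, 0.0]
ft_force: [-2.8, -0.6, 8.1]
opening: 0.0495
grip_force: 15.0
t 6.1 pos [0.5945 0.0909 0.0379] shift cm (now) [-0.04  0.03 -0.01] (turned) [-0.04  0.03 -0.01] turn [-0.    -0.    -0.003] F [-2.8 -0.6  8.1] open 0.0495 grip 15.0
```

Seated with 8 N of contact. Releasing, then backing straight up.

```bash
python3 -m jog '[255,0,0,-0.05,0,0,0, 0,0,0,0,0,0,0, 0,0,0,0,0,0,0, 0,0,0,0,0,0,0, 0,0,0,0,0,0,0, 0,0,0,-2,0,0,0, 0,0,0,-4,0,0,0, 0,0,0,-4,0,0,0, 0,-3,-1,-1,0,0,0, 0,-4,-2.5,0,0,0,0, 0,0,0,0,0,0,0]'
python3 - <<'E'
from h import *
go((.4522,-.1345,.12),10.2)
p,d,W=shot("top"); cv2.imwrite("pics/c.png",cv2.resize(p[170:270,190:320],(780,600),interpolation=cv2.INTER_CUBIC)[:,:,::-1])
E
```

```text
time: 7.2
ee_pos: [0.5709, 0.0101, 0.1488]
eef_rot: [0.001, 0.645, 0.764, -0.0]
ft_force: [0.0, -0.3, 0.8]
opening: 0.0941
grip_force: 0.0
t 7.2 pos [0.5709 0.0101 0.1488] shift cm (now) [-12.26 -14.12   2.89] (turned) [-12.13 -14.24   2.88] turn [ 0.     0.002 -0.01 ] F [ 0.  -0.3  0.8] open 0.0941 grip 0.0
```

View pics/c.png

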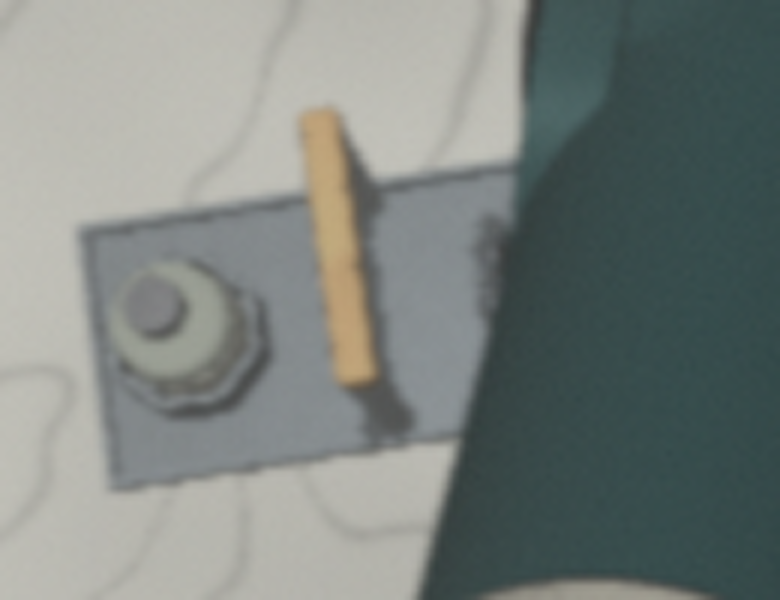

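The arm hides the pocket; the caddy and bottle (185,325) are undisturbed. I'll move over the spacer and check again from there.

```bash
python3 -m jog '[0,-3.5,-4,0,0,0,0, 0,-3.5,-4,0,0,0,0, 0,-2.6,-3.2,1,0,0,0, 0,-2,-2.4,2,0,0,0, 0,-0.5,-0.6,0,0,0,0, 0,0,0,0,0,0,0, 0,0,0,0,0,0,0]'
cat > chk.py <<'E'
from h import *
import sys
z0=float(sys.argv[1])
a=np.radians(10.2);ex=np.array([np.cos(a),np.sin(a)]);ey=np.array([-np.sin(a),np.cos(a)])
for n in("top","scene"):
    p,d,W0=shot(n); cv2.imwrite(f"pics/{sys.argv[2]}_{n}.png",p[:,:,::-1])
    W=W0.reshape(-1,3); D=W[:,:2]-np.array([.5949,.0906]); X,Y,Z=D@ex,D@ey,W[:,2]
    w=(np.hypot(X,Y)<.048)&(Z>.066)&(Z<.085)
    m=(np.hypot(X,Y)<.023)&(Z>z0-.006)&(Z<z0+.006)
    b=(abs(X)<.07)&(abs(Y-.085)<.03)&(Z>.148)
    print(n,"walls",w.sum(),"x",np.percentile(X[w],[2,98]).round(4) if w.any() else "","y",np.percentile(Y[w],[2,98]).round(4) if w.any() else "","top",m.sum(),X[m].mean().round(4),Y[m].mean().round(4),Z[m].mean().round(4),"bar",np.percentile(X[b],[1,99]).round(4),np.percentile(Y[b],[1,99]).round(4))
E
python3 -c "
from h import *
go((.4522,-.1345,.019),10.2)"; python3 chk.py 0.042 f1
```

```text
time: 7.95
ee_pos: [0.4586, -0.1221, 0.1183]
eef_rot: [0.0, 0.642, 0.767, 0.0]
ft_force: [0.2, 0.6, -0.2]
opening: 0.094
grip_force: 0.0
t 7.95 pos [ 0.4586 -0.1221  0.1183] shift cm (now) [-1.11 -0.86  9.93] (turned) [-1.11 -0.85  9.93] turn [ 0.001  0.    -0.002] F [ 0.2  0.6 -0.2] open 0.094 grip 0.0
top walls 131 x [-0.0215  0.0225] y [-0.0375  0.0376] top 119 -0.0035 -0.0005 0.0419 bar [-0.0551  0.0549] [0.0772 0.0928]
scene walls 171 x [-0.0229  0.0206] y [-0.038   0.0364] top 93 0.0004 0.0095 0.0407 bar [-0.0551  0.0532] [0.0747 0.093 ]
```

Foot rim is at z 0.042, so it is seated, and the pocket centre estimate holds. Now the spacer.

```bash
python3 -m jog '[0,-1.1,-0.85,2.5,0,0,0, 0,0,0,3.5,0,0,0, 0,0,0,2.5,0,0,0, 0,0,0,1.3,0,0,0, 0,0,0,0,0,0,0, 0,0,0,0,0,0,0, 255,0,0,0,0,0,0, 255,0,0,0,0,0,0, 255,0,0,0,0,0,0, 255,0,0,0,0,0,0, 255,0,0,0,0,0,0, 255,0,0,0,0,0,0]' 15; python3 -c "
from h import *
go((.4522,-.1345,.019),10.2)"
```

```text
time: 9.25
ee_pos: [0.451, -0.1354, 0.02]
eef_rot: [0.0, 0.643, 0.766, -0.0]
ft_force: [-0.1, 0.4, 1.1]
opening: 0.0492
grip_force: 14.2
t 9.25 pos [ 0.451  -0.1354  0.02  ] shift cm (now) [0.07 0.13 0.1 ] (turned) [0.07 0.13 0.1 ] turn [ 0.     0.    -0.003] F [-0.1  0.4  1.1] open 0.0492 grip 14.2
```

```bash
python3 -m jog '[255,0,0,-2,0,0,0, 255,0,0,-4,0,0,0, 255,0.5,0.5,-4,0,0,0, 255,2.5,2.3,-2,0,0,0, 255,3.3,3,0,0,0,0, 255,3.3,3,0,0,0,0, 255,3.3,3,0,0,0,0, 255,3.3,3,0,0,0,0, 255,2.3,2.2,0,0,0,0, 255,1,0.9,0,0,0,0, 255,0,0,0,0,0,0, 255,0,0,0,0,0,0]'; python3 -c "
from h import *
go((.5949,.0906,.062),10.2)"
```

```text
time: 10.45
ee_pos: [0.5928, 0.0864, 0.1398]
eef_rot: [0.0, 0.643, 0.766, -0.0]
ft_force: [-0.1, -1.4, -0.5]
opening: 0.0492
grip_force: 15.0
t 10.45 pos [0.5928 0.0864 0.1398] shift cm (now) [0.38 0.29 7.78] (turned) [0.37 0.28 7.78] turn [-0.001  0.001 -0.004] F [-0.1 -1.4 -0.5] open 0.0492 grip 15.0
```

```bash
python3 -m jog '[255,0.33,0.28,1,0,0,0, 255,0,0,2.5,0,0,0, 255,0,0,2,0,0,0, 255,0,0,1,0,0,0, 255,0,0,0.6,0,0,0, 255,0,0,0,0,0,0, 255,0,0,0,0,0,0]'; python3 -c "
from h import *
go((.5949,.0906,.062),10.2)"
```

```text
time: 11.15
ee_pos: [0.5959, 0.0914, 0.0696]
eef_rot: [0.0, 0.643, 0.766, 0.0]
ft_force: [-0.8, -0.1, 0.1]
opening: 0.0492
grip_force: 15.0
t 11.15 pos [0.5959 0.0914 0.0696] shift cm (now) [-0.06 -0.11  0.76] (turned) [-0.06 -0.11  0.76] turn [ 0.001  0.    -0.003] F [-0.8 -0.1  0.1] open 0.0492 grip 15.0
```

```bash
python3 -m jog '[255,-0.06,-0.1,0.2,0,0,0, 255,0,0,0.2,0,0,0, 255,0,0,0.2,0,0,0, 255,0,0,0.05,0,0,0, 255,0,0,0.05,0,0,0, 255,0,0,0.05,0,0,0, 255,0,0,0,0,0,0]'; python3 -c "
from h import *
go((.5949,.0906,.062),10.2)"
```

```text
time: 11.85
ee_pos: [0.5947, 0.0908, 0.062]
eef_rot: [-0.0, 0.643, 0.766, 0.0]
ft_force: [-4.5, -0.7, 9.8]
opening: 0.0495
grip_force: 15.0
t 11.85 pos [0.5947 0.0908 0.062 ] shift cm (now) [-0.02  0.02 -0.  ] (turned) [-0.02  0.02 -0.  ] turn [ 0.    -0.    -0.003] F [-4.5 -0.7  9.8] open 0.0495 grip 15.0
```

```bash
python3 -m jog '[255,0,0,-0.05,0,0,0, 0,0,0,0,0,0,0, 0,0,0,0,0,0,0, 0,0,0,0,0,0,0, 0,0,0,0,0,0,0, 0,0,0,-2,0,0,0, 0,0,0,-4,0,0,0, 0,-2,-1,-2,0,0,0, 0,-4,-1.9,0,0,0,0, 0,-4.4,-2.1,0,0,0,0, 0,-4.4,-2.1,0,0,0,0, 0,-4.4,-2.1,0,0,0,0]'; python3 -m jog '[0,-4.4,-2.1,0,0,0,0, 0,-4.4,-2.1,0,0,0,0, 0,-4.4,-2.1,0,0,0,0, 0,-3.8,-1.6,0.5,0,0,0, 0,-2,-0.8,1,0,0,0, 0,-0.6,-0.2,0.5,0,0,0, 0,0,0,0,0,0,0, 0,0,0,0,0,0,0]'; python3 -c "
from h import *
go((.4853,-.3238,.019),10.2)"; python3 chk.py 0.056 f2
```

```text
time: 13.05
ee_pos: [0.5367, -0.1159, 0.1422]
eef_rot: [0.0, 0.642, 0.766, 0.0]
ft_force: [1.2, -0.4, -0.6]
opening: 0.0942
grip_force: 0.0
time: 13.85
ee_pos: [0.4845, -0.3216, 0.1221]
eef_rot: [-0.0, 0.642, 0.767, 0.0]
ft_force: [-0.5, 0.0, -0.3]
opening: 0.094
grip_force: 0.0
t 13.85 pos [ 0.4845 -0.3216  0.1221] shift cm (now) [-0.24  0.03 10.31] (turned) [-0.23  0.03 10.31] turn [ 0.    -0.    -0.002] F [-0.5  0.  -0.3] open 0.094 grip 0.0
top walls 129 x [-0.0217  0.023 ] y [-0.0375  0.0378] top 163 -0.0012 -0.0004 0.0559 bar [-0.0546  0.0546] [0.0772 0.0928]
scene walls 167 x [-0.0226  0.0207] y [-0.0379  0.0378] top 163 -0.0008 0.003 0.0552 bar [-0.055   0.0534] [0.0753 0.0935]
```

Spacer is flat at z 0.056 and centred. Now the steel disc.

```bash
python3 -m jog '[0,-0.24,0.05,3,0,0,0, 0,0,0,3.5,0,0,0, 0,0,0,2.5,0,0,0, 0,0,0,1.2,0,0,0, 0,0,0,0,0,0,0, 0,0,0,0,0,0,0, 255,0,0,0,0,0,0, 255,0,0,0,0,0,0, 255,0,0,0,0,0,0, 255,0,0,0,0,0,0, 255,0,0,0,0,0,0, 255,0,0,0,0,0,0]' 20; python3 -c "
from h import *
go((.4853,-.3238,.019),10.2)"
```

```text
time: 15.15
ee_pos: [0.4848, -0.3252, 0.02]
eef_rot: [0.0, 0.643, 0.766, -0.0]
ft_force: [1.9, 0.1, 1.2]
opening: 0.0495
grip_force: 15.2
t 15.15 pos [ 0.4848 -0.3252  0.02  ] shift cm (now) [0.12 0.08 0.1 ] (turned) [0.12 0.08 0.1 ] turn [-0.     0.    -0.003] F [1.9 0.1 1.2] open 0.0495 grip 15.2
```

```bash
python3 -m jog '[255,0,0,0,0,0,0, 255,0,0,-1,0,0,0, 255,0,0,-3,0,0,0, 255,0,0,-4,0,0,0, 255,1,0.5,-3,0,0,0, 255,3,1.5,-1,0,0,0, 255,4,1.8,0,0,0,0, 255,4,1.8,0,0,0,0, 255,4,1.8,0,0,0,0, 255,4,1.8,0,0,0,0, 255,4,1.8,0,0,0,0, 255,4,1.8,0,0,0,0]' 30; python3 -m jog '[255,4,1.8,0,0,0,0, 255,3.4,1.6,0,0,0,0, 255,2,1,0,0,0,0, 255,0.7,0.4,0,0,0,0, 255,0,0,0,0,0,0, 255,0,0,0,0,0,0]'; python3 -c "
from h import *
go((.5949,.0906,.076),10.2)"
```

```text
time: 16.35
ee_pos: [0.5623, -0.0253, 0.1407]
eef_rot: [0.0, 0.643, 0.766, 0.0]
ft_force: [0.2, -0.5, -0.9]
opening: 0.0487
grip_force: 30.0
time: 16.95
ee_pos: [0.5916, 0.0792, 0.1402]
eef_rot: [0.0, 0.643, 0.766, -0.0]
ft_force: [0.9, -0.5, -0.4]
opening: 0.0489
grip_force: 30.0
t 16.95 pos [0.5916 0.0792 0.1402] shift cm (now) [1.07 0.52 6.42] (turned) [1.07 0.52 6.42] turn [-0.     0.001 -0.005] F [ 0.9 -0.5 -0.4] open 0.0489 grip 30.0
```

```bash
python3 -m jog '[255,0.7,0.3,0.5,0,0,0, 255,0.3,0.22,0.5,0,0,0, 255,0,0,2,0,0,0, 255,0,0,1.5,0,0,0, 255,0,0,0.7,0,0,0, 255,0,0,0,0,0,0, 255,0,0,0,0,0,0]'; python3 -c "
from h import *
go((.5949,.0906,.076),10.2)"
```

```text
time: 17.65
ee_pos: [0.5954, 0.0914, 0.0883]
eef_rot: [0.0, 0.643, 0.766, 0.0]
ft_force: [-1.2, -0.1, -0.6]
opening: 0.0488
grip_force: 30.0
t 17.65 pos [0.5954 0.0914 0.0883] shift cm (now) [-0.07 -0.06  1.23] (turned) [-0.07 -0.06  1.23] turn [ 0.     0.    -0.003] F [-1.2 -0.1 -0.6] open 0.0488 grip 30.0
```

```bash
python3 -m jog '[255,-0.1,-0.06,0.3,0,0,0, 255,0,0,0.3,0,0,0, 255,0,0,0.3,0,0,0, 255,0,0,0.2,0,0,0, 255,0,0,0.05,0,0,0, 255,0,0,0.05,0,0,0, 255,0,0,0.03,0,0,0, 255,0,0,0,0,0,0]'; python3 -c "
from h import *
go((.5949,.0906,.076),10.2)"
```

```text
time: 18.45
ee_pos: [0.5948, 0.0904, 0.076]
eef_rot: [-0.0, 0.643, 0.766, 0.0]
ft_force: [-2.4, 0.5, 4.9]
opening: 0.0487
grip_force: 30.0
t 18.45 pos [0.5948 0.0904 0.076 ] shift cm (now) [0.02 0.02 0.  ] (turned) [0.02 0.02 0.  ] turn [-0.    -0.    -0.003] F [-2.4  0.5  4.9] open 0.0487 grip 30.0
```

```bash
python3 -m jog '[255,0,0,-0.03,0,0,0, 0,0,0,0,0,0,0, 0,0,0,0,0,0,0, 0,0,0,0,0,0,0, 0,0,0,0,0,0,0, 0,0,0,-2,0,0,0, 0,0,0,-4,0,0,0, 0,0,0,-4,0,0,0, 0,-2,0,-3,0,0,0, 0,-4,-2,0,0,0,0, 0,-4,-3,0,0,0,0, 0,-4,-3,0,0,0,0]'; python3 -m jog '[0,-4,-3,0,0,0,0, 0,0,0,0,0,0,-0.14, 0,0,0,0,0,0,-0.14, 0,0,0,0,0,0,-0.14, 0,0,0,0,0,0,-0.14, 0,0,0,0,0,0,-0.14, 0,0,0,0,0,0,-0.14, 0,0,0,0,0,0,-0.14, 0,0,0,0,0,0,-0.14, 0,0,0,0,0,0,-0.14, 0,0,0,0,0,0,-0.14, 0,0,0,0,0,0,-0.14]'; python3 -c "
from h import *
go((.5799,.1743,.148),100.2)"; python3 chk.py 0.066 f3
```

```text
time: 19.65
ee_pos: [0.5395, -0.0628, 0.2061]
eef_rot: [0.0, 0.642, 0.766, 0.0]
ft_force: [0.9, -0.6, -0.4]
opening: 0.094
grip_force: 0.0
time: 20.85
ee_pos: [0.5178, -0.106, 0.206]
eef_rot: [0.0, -0.075, 0.997, -0.0]
ft_force: [-0.0, 0.7, 0.2]
opening: 0.094
grip_force: 0.0
t 20.85 pos [ 0.5178 -0.106   0.206 ] shift cm (now) [-10.33  26.79   5.8 ] (turned) [-11.08  26.49   5.8 ] turn [-0.     0.    -0.028] F [-0.   0.7  0.2] open 0.094 grip 0.0
top walls 301 x [-0.0203  0.0237] y [-0.0362  0.0369] top 249 -0.0002 -0.0001 0.0664 bar [-0.055   0.0545] [0.0771 0.0929]
scene walls 264 x [-0.0223  0.0218] y [-0.0375  0.0371] top 270 0.0002 -0.0005 0.0653 bar [-0.0554  0.0536] [0.0753 0.0928]
```

Disc lies flat (top z 0.066) and centred. Moving over the handle bar.

```bash
python3 -m jog '[0,-1.7,4.2,0,0,0,-0.028, 0,-1.7,4.2,0,0,0,0, 0,-1.7,4.2,0,0,0,0, 0,-1.7,4.2,0,0,0,0, 0,-1.7,4,0,0,0,0, 0,-1.4,3,0,0,0,0, 0,-0.8,1.9,0,0,0,0, 0,-0.3,0.7,0,0,0,0, 0,0,0,0,0,0,0, 0,0,0,0,0,0,0]'
python3 - <<'E'
from h import *
go((.5799,.1743,.144),100.2)
p,d,W=shot("scene"); cv2.imwrite("pics/d.png",cv2.resize(p[140:300,310:510],(750,600),interpolation=cv2.INTER_CUBIC)[:,:,::-1])
E
```

```text
time: 21.95
ee_pos: [0.5821, 0.1712, 0.206]
eef_rot: [-0.0, -0.085, 0.996, -0.0]
ft_force: [0.2, -0.7, 0.7]
opening: 0.0942
grip_force: 0.0
t 21.95 pos [0.5821 0.1712 0.206 ] shift cm (now) [0.17 0.34 6.2 ] (turned) [0.16 0.34 6.2 ] turn [-0.001 -0.    -0.009] F [ 0.2 -0.7  0.7] open 0.0942 grip 0.0
```

View pics/d.png

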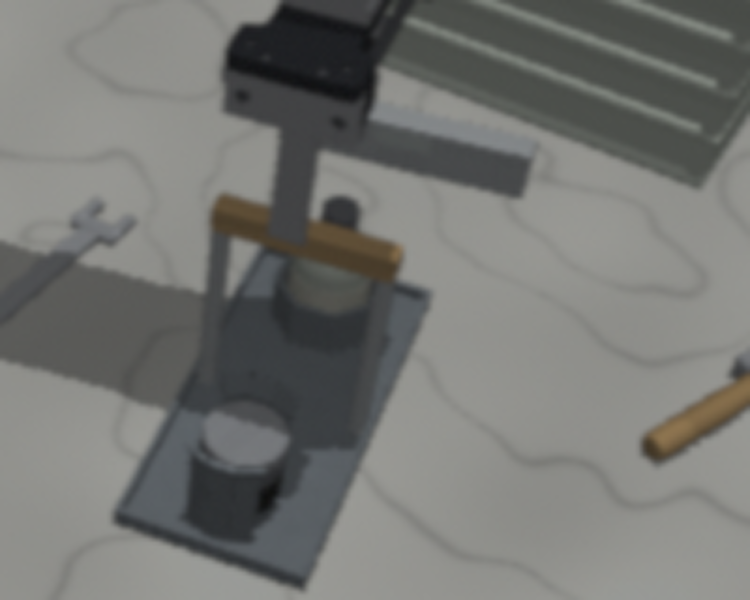

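The picture shows the steel disc flat in the pocket (245,432) and the fingers centred over the bar (290,225). Descending, then closing softly.

```bash
python3 -m jog '[0,0.16,0.32,1,0,0,-0.009, 0,0,0,2,0,0,0, 0,0,0,2,0,0,0, 0,0,0,1.15,0,0,0, 0,0,0,0,0,0,0, 0,0,0,0,0,0,0]' 10; python3 -c "
from h import *
go((.5799,.1743,.144),100.2)"
```

```text
time: 22.6
ee_pos: [0.5803, 0.1753, 0.1448]
eef_rot: [0.0, -0.09, 0.996, -0.0]
ft_force: [-0.2, -1.2, -0.2]
opening: 0.094
grip_force: 0.0
t 22.6 pos [0.5803 0.1753 0.1448] shift cm (now) [ 0.05 -0.09  0.08] (turned) [ 0.05 -0.1   0.08] turn [-0.     0.     0.003] F [-0.2 -1.2 -0.2] open 0.094 grip 0.0
```

```bash
python3 -m jog '[100,0,-0.08,0,0,0,0, 150,0,0,0,0,0,0, 180,0,0,0,0,0,0, 200,0,0,0,0,0,0, 255,0,0,0,0,0,0, 255,0,0,0,0,0,0, 255,0,0,0,0,0,0, 255,0,0,0,0,0,0]' 10; python3 -m jog '[255,0,0,0,0,0,0, 255,0,0,0,0,0,0, 255,0,0,0,0,0,0]' 50; python3 -c "
from h import *
go((.5799,.1743,.144),100.2)"
```

```text
time: 23.4
ee_pos: [0.5802, 0.1748, 0.1444]
eef_rot: [-0.0, -0.09, 0.996, -0.0]
ft_force: [-0.7, 0.7, -0.1]
opening: 0.0334
grip_force: 0.0
time: 23.7
ee_pos: [0.5802, 0.1749, 0.1444]
eef_rot: [0.0, -0.091, 0.996, 0.0]
ft_force: [0.7, 1.0, -1.0]
opening: 0.0156
grip_force: 50.0
t 23.7 pos [0.5802 0.1749 0.1444] shift cm (now) [ 0.04 -0.06  0.04] (turned) [ 0.04 -0.06  0.04] turn [0.    0.    0.003] F [ 0.7  1.  -1. ] open 0.0156 grip 50.0
```

Gripped at 15.6 mm with 50 N. Lifting slowly, 10 cm straight up.

```bash
python3 -m jog '[255,0,0,-0.1,0,0,0, 255,0,0,-0.2,0,0,0, 255,0,0,-0.4,0,0,0, 255,0,0,-0.5,0,0,0, 255,0,0,-0.5,0,0,0, 255,0,0,-0.5,0,0,0, 255,0,0,-0.3,0,0,0, 255,0,0,-0.1,0,0,0, 255,0,0,0,0,0,0, 255,0,0,0,0,0,0]'
python3 - <<'E'
from h import *
go((.5799,.1743,.244),100.2)
print(manip.observe()["wrist_torque"])
p,d,W=shot("scene"); cv2.imwrite("pics/e.png",cv2.resize(p[130:290,310:510],(750,600),interpolation=cv2.INTER_CUBIC)[:,:,::-1])
E
```

```text
time: 24.7
ee_pos: [0.5801, 0.1747, 0.1703]
eef_rot: [-0.0, -0.09, 0.996, -0.0]
ft_force: [-0.4, 0.2, -8.0]
opening: 0.0157
grip_force: 50.0
t 24.7 pos [0.5801 0.1747 0.1703] shift cm (now) [ 0.03 -0.04 -7.37] (turned) [ 0.03 -0.04 -7.37] turn [-0.    -0.     0.003] F [-0.4  0.2 -8. ] open 0.0157 grip 50.0
[ 0.06398955 -0.04498011  0.01177057]
```

View pics/e.png

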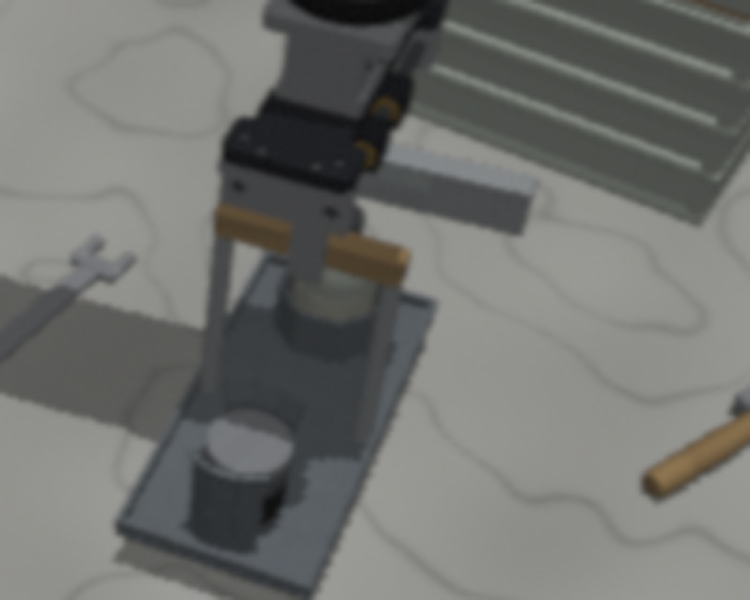

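The caddy hangs level at 8 N, with the disc (248,440) and the bottle (330,300) in place. Raising it the rest of the way.

```bash
python3 -m jog '[255,0,0,-0.3,0,0,0, 255,0,0,-0.8,0,0,0, 255,0,0,-1.2,0,0,0, 255,0,0,-1.4,0,0,0, 255,0,0,-1.3,0,0,0, 255,0,0,-1.1,0,0,0, 255,0,0,-0.7,0,0,0, 255,0,0,-0.3,0,0,0, 255,0,0,-0.1,0,0,0, 255,0,0,0,0,0,0, 255,0,0,0,0,0,0, 255,0,0,0,0,0,0]'; python3 -m jog '[255,0,0,0,0,0,0, 255,0,0,0,0,0,0, 255,0,0,0,0,0,0, 255,0,0,0,0,0,0, 255,0,0,0,0,0,0]'
python3 - <<'E'
from h import *
go((.5799,.1743,.244),100.2)
dz=manip.observe()["ee_pos"][2]-.1444
a=np.radians(10.2);ex=np.array([np.cos(a),np.sin(a)]);ey=np.array([-np.sin(a),np.cos(a)])
p,d,W=shot("scene"); cv2.imwrite("pics/f.png",cv2.resize(p[110:270,310:510],(750,600),interpolation=cv2.INTER_CUBIC)[:,:,::-1])
W=W.reshape(-1,3);D=W[:,:2]-np.array([.5949,.0906]);X,Y,Z=D@ex,D@ey,W[:,2]-dz
m=(np.hypot(X,Y)<.021)&(abs(Z-.066)<.012);A=np.c_[X[m],Y[m],np.ones(m.sum())];c=np.linalg.lstsq(A,Z[m],rcond=None)[0]
print("dz",dz,"disc",m.sum(),"centre",X[m].mean(),Y[m].mean(),"z",Z[m].mean(),"slope",c[:2])
t=(abs(X)<.055)&(Y>-.04)&(Y<.21)&(Z<.016)&(Z>-.005);c=np.linalg.lstsq(np.c_[X[t],Y[t],np.ones(t.sum())],Z[t],rcond=None)[0];print("tray slope",c,t.sum())
E
```

```text
time: 25.95
ee_pos: [0.58, 0.1747, 0.242]
eef_rot: [-0.0, -0.09, 0.996, -0.0]
ft_force: [-0.2, -0.0, -7.6]
opening: 0.0158
grip_force: 50.0
time: 26.45
ee_pos: [0.5802, 0.1748, 0.2425]
eef_rot: [-0.0, -0.09, 0.996, -0.0]
ft_force: [-0.2, 0.3, -7.9]
opening: 0.0156
grip_force: 50.0
t 26.45 pos [0.5802 0.1748 0.2425] shift cm (now) [ 0.04 -0.04 -0.15] (turned) [ 0.04 -0.04 -0.15] turn [-0.    -0.     0.003] F [-0.2  0.3 -7.9] open 0.0156 grip 50.0
dz 0.09805233229782034 disc 243 centre -3.235424143290052e-05 -0.00035668265684564145 z 0.06534262907551046 slope [-0.00692468  0.00030618]
tray slope [0.00343044 0.00032407 0.00604787] 2119
```

View pics/f.png

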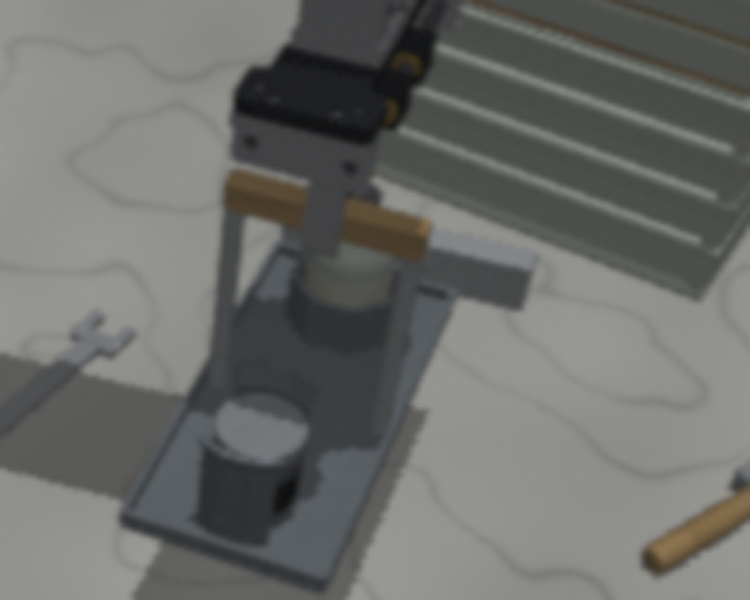

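The picture shows the caddy raised 9.8 cm and level (slopes under 0.01). The stack (260,430) and bottle (345,275) are in place and nothing touches it.

```bash
python3 -c "
from plant import manip
print(manip.hand_in())"
```

```text
the job is handed in; nothing more can be done
None
```

The foot, spacer and steel disc are stacked in the pocket, and the arm holds the caddy by its handle, level and still, 9.8 cm above the counter with the bottle in place; I handed the job in at about 26.5 s, and no verdict came back.

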